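# Drive the seized hinge pin out of the voicing cradle

## Task

The hinge pin of the voicing cradle's clamp has seized. Slide the cork-lined tray under the pin's headed end, then take the drift punch and drive the pin out with it from the far, headless side until it drops into the tray; do not handle the pin with the gripper. Lay the punch back down flat on the bare desk top, and leave everything else where it is.

Things in the scene. Friction and masses are not known exactly. Their poses are not given: they have to be found in the camera images.
- jig: fixed cradle clamp: dark steel block 44 (x) by 50 (y) mm, top 87 mm high, overhanging: open below 38 mm height for all y under +3 mm, so the tray's end tucks under. A level bore 15.5 mm square runs along its y, 54 mm up. Origin: on the desk under the bore's middle. Foot 12 mm high, x -47 to 103, y 3 to 61; cradle up to 80 mm high at x 22 to 105, y -8 to 35. Pin head at -y; punch enters at +y, pushing to -y
- bore_entry (a point): centre of the bore's mouth on the headless (+y) side of the clamp, 54 mm above the desk; axes as the clamp
- bore_exit (a point): centre of the bore's mouth on the headed (-y) side of the clamp; axes as the clamp
- drop (a point): point on the desk under the protruding pin, 90 mm along the clamp's -y from the middle of the bore: with the tray's middle here and its y along the clamp's y (lug outward) it catches the whole pin; axes as the clamp
- pin_mid (a point): the stuck steel hinge pin, 95 mm long: shaft 14 mm dia., 85 mm long; head 24 mm dia., 10 mm thick. Point half-way along its axis; its y axis lies along it, head at -y. Its plain end lies 4 to 10 mm inside the bore's +y mouth. It moves under a steady push of about 8 to 14 N, and falls close to the block once its plain end leaves the bore, after 40 to 46 mm
- tray_floor (a point): the loose cork-lined steel tray, 110 mm (its x) by 170 mm (its y) outside, walls 22 mm high and 4 mm thick, 0.35 kg. Point: middle of the cork floor, 7 mm above the desk; z up. It has a wooden lug outside its -y end.
- tray_lug (a point): centre of the tray's wooden lug, 20 mm (tray x) by 40 mm (tray y), from the desk to 43 mm high, 105 mm along the tray's -y from its middle; pinch it across its 20 mm and slide the tray on the desk
- punch_grip (a point): the drift punch, 160 mm long, 0.24 kg: a square steel shank 18 x 18 mm and 90 mm long and a round nose 8 mm dia. and 70 mm long. Point on the axis, 55 mm from the shank's butt, near the balance point: the place to grip; its x axis points to the nose tip, which is 110 mm away. It lies flat, axis 9 mm above the desk.
- punch_tip (a point): centre of the punch's flat nose tip, on the axis; x axis points out of the nose
- mandrel_mid (a point): bystander that lies beside the punch: a mandrel, square shank 70 mm and round nose 90 mm, both 18 mm thick, too thick for the bore. Point at its middle; x axis along it
- file_mid (a point): bystander: a flat file 162 mm long with a wooden handle 22 mm thick. Point near its middle; x axis along it
- level_mid (a point): bystander: a brass spirit level 100 mm long (its y), 24 x 24 mm. Its centre
- jar_mid (a point): bystander: a jar 54 mm dia., 50 mm high. Its centre
- fipple_mid (a point): bystander: a walnut fipple block 60 (its x) x 34 x 28 mm. Its centre
- whistle_mid (a point): bystander: a nickel whistle 200 mm long (its x), 20 mm thick. Its centre
There are look-alikes about, which are no part of the job. Leave any blue or green look-alike of the part that bears punch_grip alone.

How it is judged:
By the outcome, as a careful person would: the job done as asked, in the order asked, and still so for the second after the job is handed in, with the robot touching nothing.
It also fails if it takes over 61 s, if anything falls off the work surface, if the arm or the gripper's body presses on something with over 40 N, if the wrist force passes 120 N, or if a joint passes its speed limit or range.

## Robot

A 7-joint arm with a two-finger parallel gripper is mounted at the origin on the work surface. World frame = base frame: x ahead of the robot, y to its left, z up, the work surface at z = 0. Lengths are in m, angles in rad, forces in N, time in s.
With the tool pointing down it reaches from about 0.4 to 0.85 m from the base axis. Payload 10.4 kg.
Tool frame: the origin (TCP) lies on the centre line of the jaws, within the pads' length; the fingertips stand 17 mm ahead of it and the grasp point (between the pads) lies 2 mm behind it (manip.tcp_to_tips is the distance from the TCP to the fingertips, in m); z points along the fingers, x is the direction in which the jaws open and shut, and the axes are right-handed (so a half turn about z gives the same grasp; the last joint's range is limited). The gripper opens to 85 mm and grips with 20 to 120 N. Pads are 22 mm wide; open, the fingers measure 114 mm over their backs; the gripper's body (76 mm by 85 mm) begins 54 mm behind the grasp point. The pads swing forward as they close: fully open they stand 13 mm farther back than shut.
Start: joints at [1.195, 0.332, -0.065, 1.46, 0.022, 1.35, -0.088], TCP at [0.216, -0.587, 0.248] pointing down, gripper open.
Joint ranges: [-2.6, 2.6], [-0.5, 2.12], [-1.47, 1.34], [0.16, 2.42], [-1.27, 4.41], [0.06, 2.06], [-2.6, 2.6]. Speed limits (rad/s): [2.22, 2.22, 2.79, 2.79, 3.14, 3.14, 3.14].

## Interface

Orientations are given as a unit quaternion [x, y, z, w].
In Python, from workcell import manip gives the robot as it stands.
- The arm moves only by the shell command python3 -m pendant 'ROWS' [FORCE]. ROWS is JSON, a list of rows, each a list of 3 entries, a list of its own where there are three numbers: the shift along the world's x, y, z in cm, then the turn, a rotation vector about the world's x, y, z in degrees, then the closure in counts, from 0 (fully open) to 255 (shut). A call has 1 to 12 rows; each row shifts and turns the pose as measured when the row begins; what a row does not reach is not made up. A row lasts 1/8 s, in which the tool goes at most 62.5 mm and 10.7 degrees, less where a joint would pass 70% of its speed; a pose out of reach is approached as far as the arm can. A call is refused whole if a number of a shift passes 6.25 or a number of a turn 10.7, either way. A call with a gripper value outside its range is refused whole. The fingers move at their own pace and stop on an object; FORCE is the grip in N (left out, the last holds). Time passes only in rows, so rows that do not move let the fingers close. It gives the time, the measured TCP pose, the force and the opening at its end, in the units of the state.
- manip.get_obs(): the state, without advancing time (a new reading comes with each control period).
- manip.camera(name): name is "scene" or "top"; returns a dict with "pixels" (400x640x3 uint8, red, green, blue), "range_z" (400x640 float32, m along the optical axis (not along the pixel's ray), 0 where there is no reading), "K" (3x3 intrinsics, pixels), "dist" ([k1, k2, p1, p2, k3] as OpenCV has them; the pictures are not rectified), "origin" and "rotation" of the camera in the world. Camera axes: x right, y down, z forward; pixel columns grow to the right and rows downward; lengths in m; the calibration is good to about 2 mm. A picture is of the moment at which its call begins.
- manip.hand_in(): hands the job in, once; it reports no verdict.
The state is a dict: "clock": time; "joint_pos": joint angles; "joint_velocities": joint speeds; "tau": joint torques, N m; "position": TCP position; "ee_rot": TCP orientation; "ft_force": force on the tool from outside, world axes, zero at the start; "torque": the same for the moment, N m; "grip_width": opening from 0.0 (shut) to 1.0 (fully open).
Only numpy, scipy, OpenCV 4.12 (cv2) and the standard library are available. Lean on these libraries where they do the work, as an engineer would, in place of code of your own. Each camera call takes 0.05 s, during which the arm holds its last target.

## Working session

There is one attempt and no reset: what is moved stays moved. The work goes in short steps, Python scripts to look and compute and a shell command to move; the robot and the scene stay as the last step left them, time stands still between calls to the robot, and variables do not carry over. Pictures are saved under pics/ and viewed, and the job is handed in when it is done.

```bash
ls; mkdir -p pics
python3 - <<'E'
from workcell import manip
import cv2,numpy as np
for n in("scene","top"):
    c=manip.camera(n); cv2.imwrite(f"pics/{n}0.png",c["pixels"][:,:,::-1]); np.savez(f"/tmp/{n}0.npz",**{k:np.array(v) for k,v in c.items()})
    print(n,c["K"],c["dist"],c["origin"],c["rotation"])
o=manip.get_obs();print(o, manip.tcp_to_tips)
E
```

```text
pics
scene [[413.26031638   0.         320.1686155 ]
 [  0.         413.26031638 198.07296756]
 [  0.           0.           1.        ]] [-0.02733615  0.          0.          0.          0.        ] [ 0.90288174 -0.57072833  0.85582014] [ 0.90163873  0.24720602 -0.10236849 -0.33979033]
top [[437.14866133   0.         319.72159161]
 [  0.         437.14866133 196.39210019]
 [  0.           0.           1.        ]] [-0.00371044  0.          0.          0.          0.        ] [0.43610639 0.01907498 1.02687518] [ 0.71116921 -0.70029659  0.05232545 -0.03294052]
{'clock': 0.1, 'joint_pos': array([ 1.19539554,  0.33280971, -0.06471001,  1.46084916,  0.02164299,
        1.34992796, -0.08848319]), 'joint_velocities': array([ 0.00169748, -0.00163019,  0.00236974, -0.00064654, -0.0017961 ,
       -0.00088168, -0.00032954]), 'tau': array([ 1.48644202e-03, -6.26748490e+01,  4.88691777e-02, -3.92431140e+01,
        1.61149929e-02,  6.99768163e-03, -3.61986494e-06]), 'position': array([ 0.21583456, -0.5862094 ,  0.24759879]), 'ee_rot': array([ 8.20237243e-01, -5.72023116e-01, -5.58653555e-04, -3.29784682e-04]), 'ft_force': array([-0.35905145,  0.4156115 , -0.1384774 ]), 'torque': array([-0.03284417, -0.01500017,  0.03567381]), 'grip_width': 1.0010250617976508} 0.017
```

View pics/scene0.png

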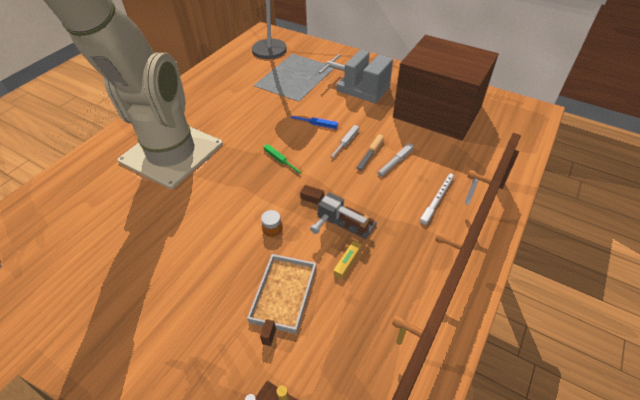

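View pics/top0.png

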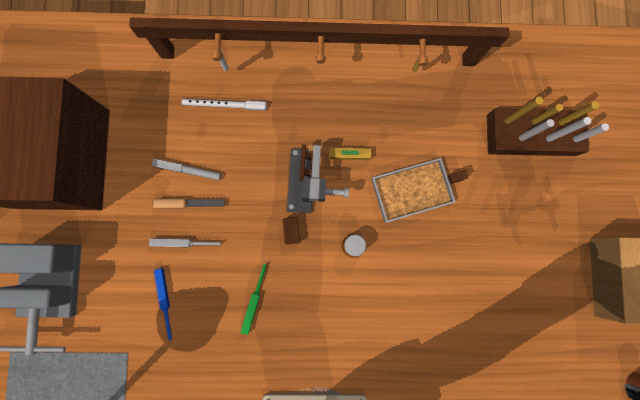

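```bash
cat > h.py <<'E'
import numpy as np,cv2
from scipy.spatial.transform import Rotation as R
def load(n): return dict(np.load(f"/tmp/{n}.npz"))
def snap(n,tag):
    from workcell import manip
    c=manip.camera(n); np.savez(f"/tmp/{n}{tag}.npz",**{k:np.array(v) for k,v in c.items()}); return c
def ray(c,uv):
    uv=np.atleast_2d(np.asarray(uv,float))
    p=cv2.undistortPoints(uv.reshape(-1,1,2),c["K"],c["dist"]).reshape(-1,2)
    d=np.c_[p,np.ones(len(p))]
    return d@R.from_quat(c["rotation"]).as_matrix().T
def plane(c,uv,z):
    d=ray(c,uv); t=(z-c["origin"][2])/d[:,2]; return c["origin"]+d*t[:,None]
def cloud(c):
    v,u=np.mgrid[0:400,0:640]; d=ray(c,np.c_[u.ravel(),v.ravel()])
    P=c["origin"]+d*c["range_z"].reshape(-1,1); return P.reshape(400,640,3)
def proj(c,P):
    M=R.from_quat(c["rotation"]).as_matrix(); r=M.T; t=-r@c["origin"]
    return cv2.projectPoints(np.atleast_2d(np.asarray(P,float)),cv2.Rodrigues(r)[0],t,c["K"],c["dist"])[0].reshape(-1,2)
def crop(c,u0,v0,u1,v1,f,name): 
    im=c["pixels"][v0:v1,u0:u1,::-1]; cv2.imwrite(name,cv2.resize(im,None,fx=f,fy=f,interpolation=cv2.INTER_NEAREST))
E
python3 - <<'E'
from h import *
c=load("top0"); s=load("scene0")
crop(c,270,120,470,260,4,"pics/t_jig.png")
crop(c,140,80,280,260,3,"pics/t_tools.png")
crop(s,230,170,390,350,3,"pics/s_jig.png")
P=cloud(c)
for uv in[(100,300),(300,300),(500,250),(415,190),(457,177),(307,165),(316,188),(341,193),(185,243),(355,245),(292,230)]: print(uv,P[uv[1],uv[0]].round(4))
E
```

```text
(100, 300) [ 0.3152  0.488  -0.0005]
(300, 300) [0.3203 0.0338 0.0013]
(500, 250) [ 0.4406 -0.4356  0.0006]
(415, 190) [ 0.5786 -0.2329  0.0106]
(457, 177) [ 0.6058 -0.3222  0.044 ]
(307, 165) [0.6335 0.0231 0.0115]
(316, 188) [0.569  0.0023 0.0838]
(341, 193) [ 0.562  -0.0541  0.0603]
(185, 243) [0.4465 0.2975 0.0184]
(355, 245) [ 0.4471 -0.0871  0.0496]
(292, 230) [0.4793 0.0546 0.0273]
```

View pics/t_jig.png

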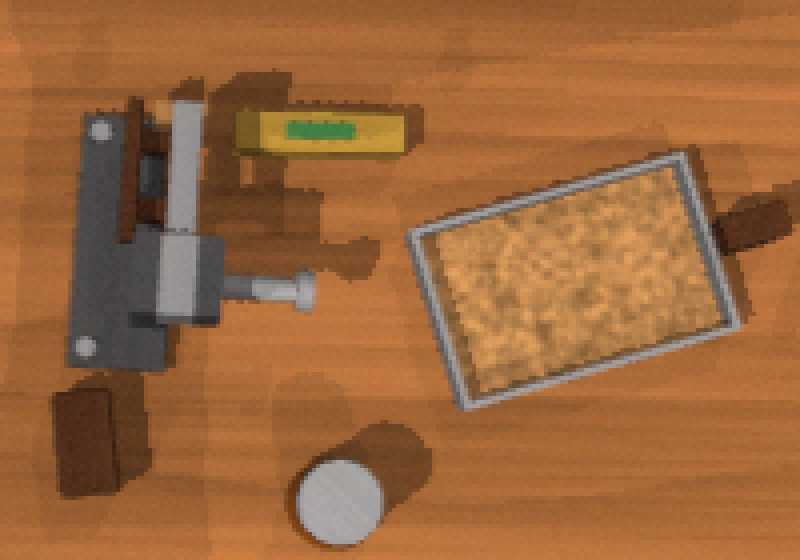

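View pics/t_tools.png

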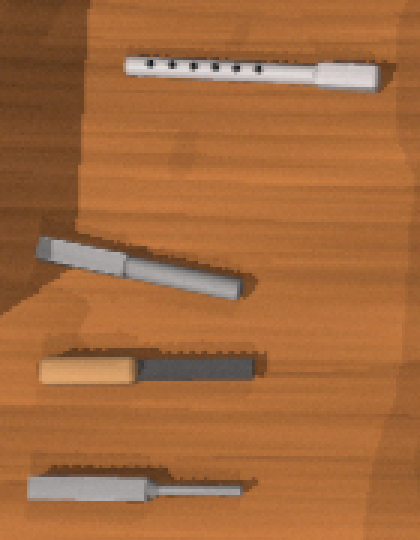

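View pics/s_jig.png

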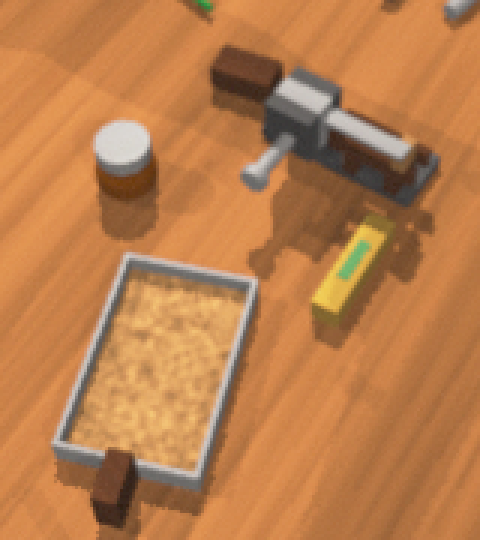

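Run:
```python
from h import *
c=load("top0"); P=cloud(c)
def mr(m,uv0,uv1,z):
    mm=np.zeros((400,640),np.uint8); mm[uv0[1]:uv1[1],uv0[0]:uv1[0]]=m[uv0[1]:uv1[1],uv0[0]:uv1[0]]
    n,l,st,_=cv2.connectedComponentsWithStats(mm); k=1+np.argmax(st[1:,4]); mm=(l==k)
    v,u=np.nonzero(mm); Q=plane(c,np.c_[u,v],z)[:,:2]; r=cv2.minAreaRect((Q*1000).astype(np.float32))
    return r,P[mm],len(Q)
z=P[:,:,2]
r,Q,n=mr((z>.08),(300,165),(328,205),.087);print("blocktop",r,n,np.median(Q[:,2]))
r,Q,n=mr((z>.006)&(z<.018),(280,130),(330,220),.012);print("foot",r,n,np.median(Q[:,2]))
r,Q,n=mr((z>.035)&(z<.075),(326,180),(355,205),.06);print("pin",r,n,np.median(Q[:,2]),Q.min(0),Q.max(0))
for y in np.arange(-.10,-.02,.008):
    q=Q[(Q[:,1]>y)&(Q[:,1]<y+.008)]
    if len(q): print(y,len(q),q[:,0].min().round(4),q[:,0].max().round(4),q[:,0].mean().round(4),q[:,2].max().round(4))
# tray rim
r,Q,n=mr((z>.003)&(z<.05),(365,150),(475,230),.022);print("tray+lug",r,n)
r,Q,n=mr((z>.014)&(z<.03),(365,150),(475,230),.022);print("rim",r,n,np.median(Q[:,2]))
r,Q,n=mr((z>.034)&(z<.05),(440,150),(480,200),.043);print("lug",r,n,np.median(Q[:,2]))
for nm,a,b,zz in(("punch",(145,232),(230,255),.018),("mandrel",(150,155),(225,182),.018),("file",(150,194),(230,212),.018),("whistle",(178,92),(272,113),.02),("level",(325,143),(378,162),.024),("fip",(280,212),(303,247),.028),("jar",(340,232),(370,260),.05)):
    r,Q,n=mr((z>.006),a,b,zz);print(nm,r,n,np.percentile(Q[:,2],95))
```

```text
blocktop ((569.891845703125, 7.112110137939453), (49.89933776855469, 49.511348724365234), 87.37223815917969) 482 0.08732841184608048
foot ((596.7789306640625, 37.76890563964844), (57.71266555786133, 149.2643280029297), 87.25019073486328) 889 0.012582095986003905
pin ((564.2239379882812, -45.20024871826172), (22.555456161499023, 49.279808044433594), 0.6858875155448914) 161 0.06070629962118934 [ 0.55313157 -0.06947204  0.04781618] [ 0.57641649 -0.02034711  0.07187633]
-0.07599999999999998 8 0.557 0.573 0.5648 0.0719
-0.06799999999999998 42 0.5531 0.5764 0.5635 0.0677
-0.05999999999999997 23 0.5568 0.5721 0.5633 0.0653
-0.05199999999999996 22 0.5597 0.5713 0.5652 0.0634
-0.043999999999999956 23 0.5596 0.5711 0.5651 0.0624
-0.03599999999999995 19 0.5596 0.5709 0.5652 0.0653
-0.02799999999999994 24 0.5595 0.5735 0.5651 0.064
tray+lug ((584.09912109375, -246.24049377441406), (118.79376220703125, 231.27735900878906), 17.065406799316406) 3660
rim ((578.4717407226562, -227.5265655517578), (110.21334838867188, 177.5629425048828), 17.215211868286133) 527 0.0223620754357281
lug ((608.14349365234
[... 337 characters left out ...]
8.71965026855469) 552 0.020769611474589375
file ((535.8826904296875, 294.1224670410156), (23.126596450805664, 162.61569213867188), 0.9721723794937134) 591 0.024320757303719076
whistle ((773.8064575195312, 222.09243774414062), (198.42340087890625, 22.872034072875977), 89.5010986328125) 615 0.020208242240760763
level ((660.9313354492188, -74.91880798339844), (98.99341583251953, 28.164932250976562), 89.40258026123047) 497 0.02757767152717869
fip ((478.6982421875, 57.630516052246094), (59.973567962646484, 34.06398010253906), 6.547816276550293) 396 0.0313951347196984
jar ((446.53741455078125, -82.05736541748047), (50.11951446533203, 52.147457122802734), 45.44096374511719) 442 0.053258250567690554
```

The top view shows the jig at about (307,185) with the pin head pointing right, the tray at (415,190), its lug at (457,177) and the thin-nosed punch at (185,243). The fitted sizes agree with the ones given: foot 149x58, lug 20x42, punch 161 long. I'll start with the tray lug.

```bash
python3 -m pendant '[[[4.35,2.9,0],[0,0,9.6],60],[[4.35,2.9,0],[0,0,9.6],60],[[4.35,2.9,0],[0,0,9.6],60],[[4.35,2.9,0],[0,0,9.6],60],[[4.35,2.9,0],[0,0,9.6],60],[[4.35,2.9,0],[0,0,9.6],60],[[4.35,2.9,-1],[0,0,9.6],60],[[4.35,2.9,-1],[0,0,9.6],60],[[4.35,2.9,-1],[0,0,9.6],60],[[0,0,0],[0,0,0],60]]'
cat > st.py <<'E'
from workcell import manip
from scipy.spatial.transform import Rotation as R
import numpy as np
o=manip.get_obs(); M=R.from_quat(o["ee_rot"]).as_matrix()
print(round(o["clock"],2),"pos mm",(o["position"]*1000).round(1),"jaw ang",np.degrees(np.arctan2(M[1,0],M[0,0])).round(2),"z",M[:,2].round(4),"F",o["ft_force"].round(1),"w",round(o["grip_width"],3),"q",o["joint_pos"].round(2))
E
python3 st.py
```

```text
clock: 1.35
position: [0.6146, -0.3136, 0.212]
ee_rot: [0.986, 0.167, -0.003, -0.001]
ft_force: [0.6, -0.3, -0.4]
grip_width: 0.765
1.35 pos mm [ 614.6 -313.6  212. ] jaw ang 19.27 z [-5.2e-03  6.0e-04 -1.0e+00] F [ 0.6 -0.3 -0.4] w 0.765 q [ 0.72  0.54 -0.47  1.29  0.24  1.37  0.59]
```

```bash
python3 -m pendant '[[[-0.6,-1.1,-4],[0,0,-2.3],60],[[0,0,-5],[0,0,0],60],[[0,0,-4],[0,0,0],60],[[0,0,0],[0,0,0],60]]'; python3 st.py
python3 - <<'E'
from h import *
s=snap("scene",1); crop(s,200,220,400,380,4,"pics/s1.png")
E
```

```text
clock: 1.85
position: [0.6064, -0.3268, 0.0782]
ee_rot: [0.989, 0.145, -0.003, -0.0]
ft_force: [-0.6, -0.3, -0.0]
grip_width: 0.762
1.85 pos mm [ 606.4 -326.8   78.2] jaw ang 16.65 z [-6.7e-03 -4.0e-04 -1.0e+00] F [-0.6 -0.3 -0. ] w 0.762 q [ 0.73  0.64 -0.44  1.42  0.29  1.14  0.54]
```

View pics/s1.png

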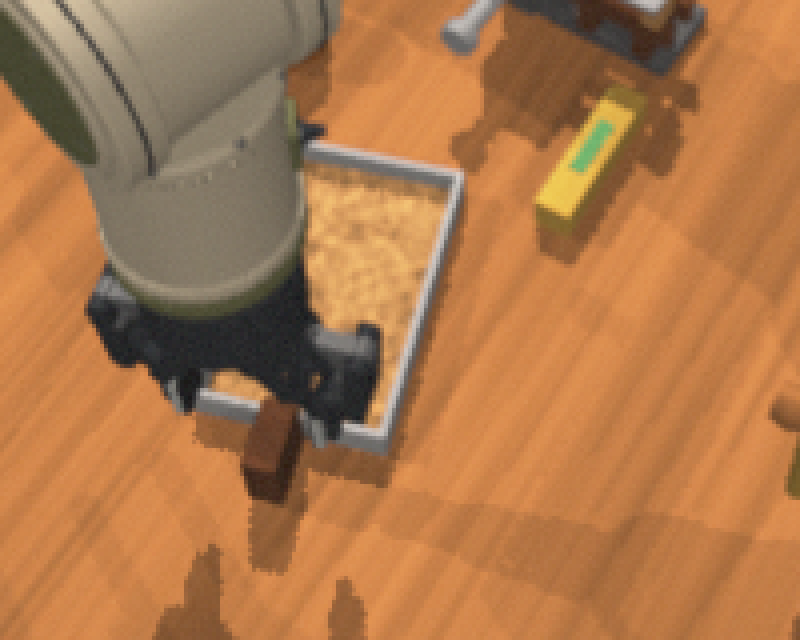

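The scene view shows the fingers straddling the lug, with the left tip at about (185,400) and the right tip at (320,440) in the crop. Next I descend and close on it.

```bash
python3 -m pendant '[[[0.1,0.1,-2.5],[0,0,0],60],[[0,0,-2.5],[0,0,0],60],[[0,0,0],[0,0,0],60],[[0,0,0],[0,0,0],255],[[0,0,0],[0,0,0],255],[[0,0,0],[0,0,0],255],[[0,0,0],[0,0,0],255],[[0,0,0],[0,0,0],255]]' 60; python3 st.py
```

```text
clock: 2.9
position: [0.6145, -0.3305, 0.0442]
ee_rot: [0.99, 0.143, 0.005, 0.006]
ft_force: [0.3, -1.4, -1.6]
grip_width: 0.216
2.9 pos mm [ 614.5 -330.5   44.2] jaw ang 16.45 z [ 0.0116 -0.0104 -0.9999] F [ 0.3 -1.4 -1.6] w 0.216 q [ 0.72  0.68 -0.42  1.44  0.31  1.07  0.52]
```

Run:
```python
from h import *
s=snap("scene",2); crop(s,200,220,400,380,4,"pics/s2.png")
c=snap("top",2); crop(c,350,120,500,240,5,"pics/t2.png")
```

```text
(no output)
```

View pics/s2.png

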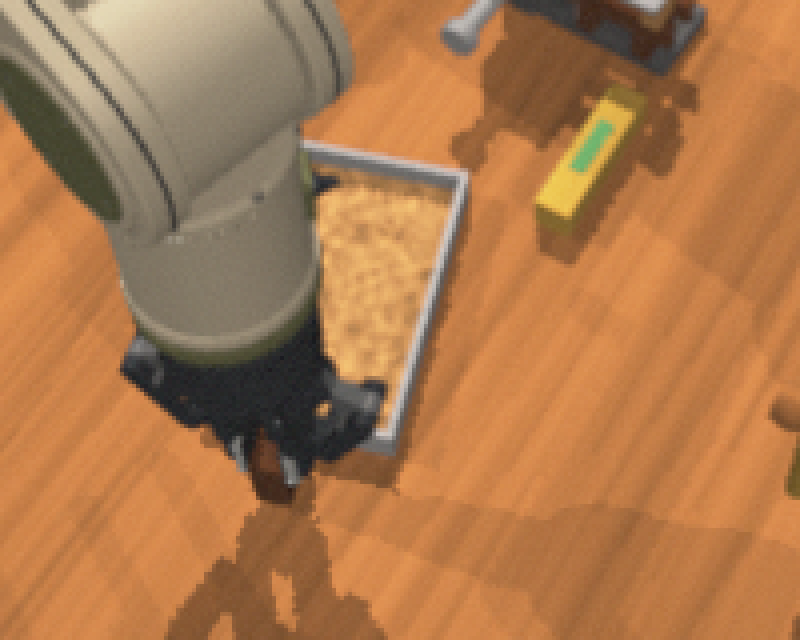

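View pics/t2.png

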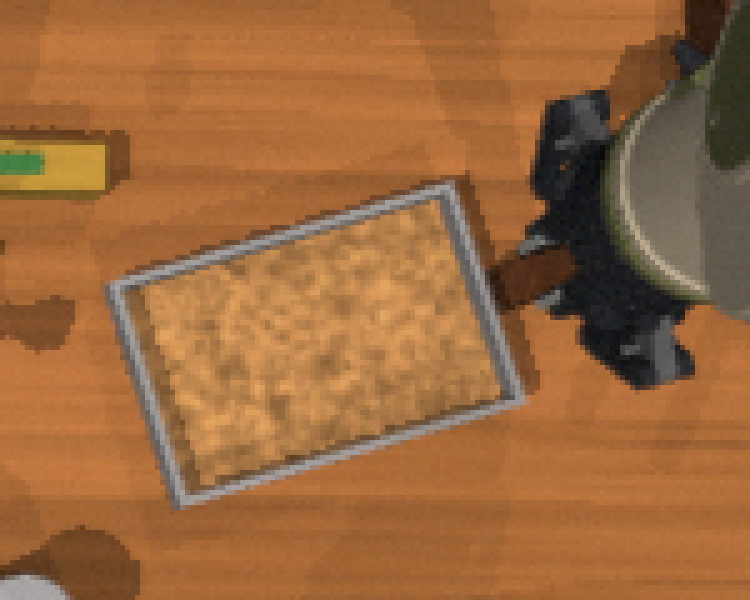

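```bash
python3 -m pendant '[[[0,0,0],[0,0,0],60],[[0,0,0],[0,0,0],60],[[-0.3,0,-1.5],[0,0,0],60],[[0,0,0],[0,0,0],60],[[0,0,0],[0,0,0],60]]' 60; python3 st.py
```

```text
clock: 3.62
position: [0.6111, -0.3305, 0.0278]
ee_rot: [0.99, 0.143, 0.005, 0.006]
ft_force: [-0.4, 0.4, 0.5]
grip_width: 0.765
3.62 pos mm [ 611.1 -330.5   27.8] jaw ang 16.45 z [ 0.0112 -0.0102 -0.9999] F [-0.4  0.4  0.5] w 0.765 q [ 0.72  0.7  -0.42  1.46  0.31  1.04  0.52]
```

```bash
python3 -m pendant '[[[0,0.3,0],[0,0,0],150],[[0,0,0],[0,0,0],200],[[0,0,0],[0,0,0],220],[[0,0,0],[0,0,0],255],[[0,0,0],[0,0,0],255],[[0,0,0],[0,0,0],255]]' 60; python3 st.py
python3 - <<'E'
from h import *
c=snap("top",3); P=cloud(c); z=P[:,:,2]
m=((z>.017)&(z<.027)); m[:, :365]=0; m[:,462:]=0; m[:150]=0;m[230:]=0
n,l,st,_=cv2.connectedComponentsWithStats(m.astype(np.uint8));k=1+np.argmax(st[1:,4])
v,u=np.nonzero(l==k);print(cv2.minAreaRect((plane(c,np.c_[u,v],.022)[:,:2]*1000).astype(np.float32)))
E
```

```text
clock: 4.38
position: [0.6115, -0.3274, 0.0284]
ee_rot: [0.99, 0.143, 0.005, 0.006]
ft_force: [0.6, 0.1, -0.4]
grip_width: 0.22
4.38 pos mm [ 611.5 -327.4   28.4] jaw ang 16.46 z [ 0.0118 -0.0107 -0.9999] F [ 0.6  0.1 -0.4] w 0.22 q [ 0.72  0.69 -0.42  1.46  0.31  1.04  0.51]
((581.184814453125, -225.74774169921875), (110.11840057373047, 173.42149353027344), 16.581113815307617)
```

```bash
python3 -m pendant '[[[-0.5,1.3,0],[0,0,-1.9],255],[[-0.5,1.3,0],[0,0,-1.9],255],[[-0.5,1.3,0],[0,0,-1.9],255],[[-0.5,1.3,0],[0,0,-1.9],255],[[-0.5,1.3,0],[0,0,-1.9],255],[[-0.5,1.3,0],[0,0,-1.9],255],[[-0.5,1.3,0],[0,0,-1.9],255],[[-0.5,1.3,0],[0,0,-1.9],255],[[-0.5,1.0,0],[0,0,-1.9],255],[[0,0,0],[0,0,0],255],[[0,0,0],[0,0,0],255]]' 60; python3 st.py
cat > tray.py <<'E'
from h import *
import sys
c=snap("top",sys.argv[1]); P=cloud(c); z=P[:,:,2]
m=((z>.015)&(z<.028)); m[:, :325]=0; m[:,470:]=0; m[:155]=0;m[235:]=0
n,l,st,_=cv2.connectedComponentsWithStats(m.astype(np.uint8));k=1+np.argmax(st[1:,4])
v,u=np.nonzero(l==k);Q=plane(c,np.c_[u,v],.022)[:,:2]*1000;print(len(u),cv2.minAreaRect(Q.astype(np.float32)))
crop(c,270,120,470,260,4,f"pics/t{sys.argv[1]}.png")
E
python3 tray.py 4
```

```text
clock: 5.8
position: [0.5637, -0.2164, 0.0292]
ee_rot: [1.0, -0.012, 0.004, 0.01]
ft_force: [0.3, -1.4, 0.1]
grip_width: 0.223
5.8 pos mm [ 563.7 -216.4   29.2] jaw ang -1.38 z [ 0.0068 -0.0201 -0.9998] F [ 0.3 -1.4  0.1] w 0.223 q [ 0.6   0.52 -0.4   1.72  0.27  0.94  0.07]
494 ((566.1974487304688, -110.92411041259766), (172.56163024902344, 110.77594757080078), 88.76457977294922)
```

View pics/t4.png

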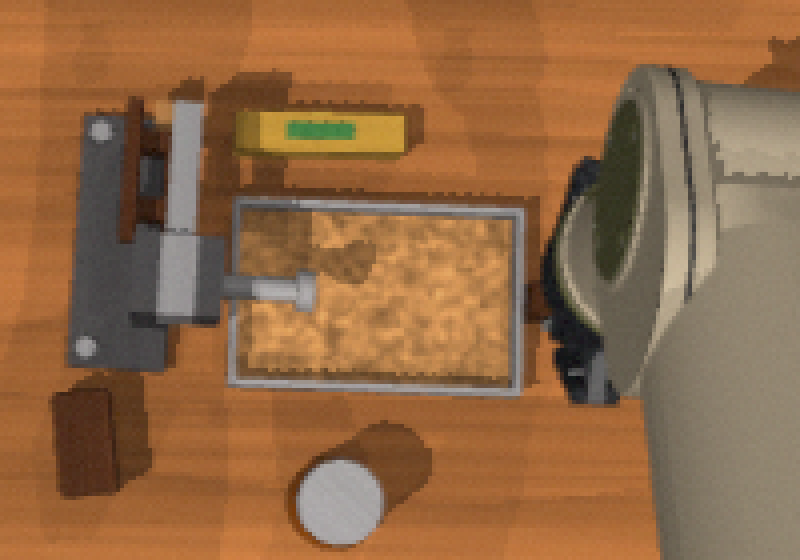

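```bash
python3 -m pendant '[[[-0.2,0.9,0],[0,0,-0.7],255],[[-0.2,0.9,0],[0,0,-0.7],255],[[-0.15,0.9,0],[0,0,0],255],[[0,0,0],[0,0,0],255],[[0,0,0],[0,0,0],255]]' 60; python3 st.py; python3 tray.py 5
```

```text
clock: 6.48
position: [0.5581, -0.1885, 0.0294]
ee_rot: [1.0, -0.025, 0.004, 0.01]
ft_force: [0.5, -2.1, -0.5]
grip_width: 0.226
6.47 pos mm [ 558.1 -188.5   29.4] jaw ang -2.89 z [ 0.0069 -0.021  -0.9998] F [ 0.5 -2.1 -0.5] w 0.226 q [ 0.57  0.5  -0.4   1.76  0.26  0.92 -0.  ]
366 ((562.9973754882812, -92.94751739501953), (152.9660186767578, 110.75631713867188), 87.21685028076172)
```

```bash
python3 -m pendant '[[[0,0,0],[0,0,0],120],[[0,0,0],[0,0,0],120],[[0,0,0],[0,0,0],120],[[0,0,4],[0,0,0],120],[[0,0,5],[0,0,0],120],[[0,0,6],[0,0,0],120],[[0,0,5],[0,0,0],120]]' 60; python3 st.py
python3 - <<'E'
from h import *
c=load("top0"); P=cloud(c); z=P[:,:,2]
m=np.zeros((400,640),bool); m[232:255,145:230]=(z>.005)[232:255,145:230]
# colour mask: grey (low saturation)
hsv=cv2.cvtColor(c["pixels"],cv2.COLOR_RGB2HSV); g=np.zeros_like(m); g[232:255,145:230]=(hsv[...,1]<60)[232:255,145:230]
for nm,mm in(("depth",m),("grey",g)):
  for zz,lo,hi in((.018,.29,.40),(.013,.20,.28)):
    v,u=np.nonzero(mm); Q=plane(c,np.c_[u,v],zz)[:,:2]*1000
    q=Q[(Q[:,1]>lo*1000)&(Q[:,1]<hi*1000)]
    print(nm,len(q),"x",q[:,0].min().round(1),q[:,0].max().round(1),"y",q[:,1].min().round(1),q[:,1].max().round(1),"mean",q.mean(0).round(1),np.polyfit(q[:,1],q[:,0],1).round(4))
E
```

```text
clock: 7.4
position: [0.5548, -0.188, 0.2306]
ee_rot: [1.0, -0.025, -0.0, 0.009]
ft_force: [1.1, -1.2, -0.2]
grip_width: 0.532
7.4 pos mm [ 554.8 -188.   230.6] jaw ang -2.9 z [-9.000e-04 -1.760e-02 -9.998e-01] F [ 1.1 -1.2 -0.2] w 0.532 q [ 0.61  0.29 -0.45  1.58  0.15  1.3   0.09]
depth 325 x 423.1 461.1 y 290.5 386.5 mean [447.  335.4] [-1.290000e-02  4.512819e+02]
depth 88 x 444.6 472.6 y 204.2 278.6 mean [448.4 247.9] [-7.930000e-02  4.680607e+02]
grey 309 x 438.8 455.7 y 290.5 379.1 mean [447.3 333.6] [-2.900000e-03  4.482913e+02]
grey 80 x 444.6 450.0 y 219.2 278.6 mean [447.3 249.3] [-1.100000e-02  4.500065e+02]
```

```bash
python3 -m pendant '[[[-1,5,0],[1,0,1],120],[[-1,5,0],[0,0,1],120],[[-1,5,0],[0,0,1],120],[[-1,5,0],[0,0,0],120],[[-1,5,0],[0,0,0],120],[[-1,5,0],[0,0,0],120],[[-1,5,0],[0,0,0],120],[[-1,5,0],[0,0,0],120],[[-1,5,0],[0,0,0],120],[[-1,4,0],[0,0,0],120],[[0,0,0],[0,0,0],120]]' 60; python3 st.py
```

```text
clock: 8.78
position: [0.4504, 0.3152, 0.2376]
ee_rot: [1.0, 0.0, 0.006, 0.001]
ft_force: [0.8, -0.6, -0.1]
grip_width: 0.528
8.78 pos mm [450.4 315.2 237.6] jaw ang 0.01 z [ 0.0123 -0.0022 -0.9999] F [ 0.8 -0.6 -0.1] w 0.528 q [ 0.    0.26 -0.81  1.65  0.2   1.31 -0.85]
```

```bash
python3 -m pendant '[[[-0.3,0.9,-4],[0,0.7,0],120],[[0,0,-5],[0,0,0],120],[[0,0,-5],[0,0,0],120],[[0,0,-2.5],[0,0,0],120],[[0,0,0],[0,0,0],120]]' 60; python3 st.py; python3 tray.py 6;python3 - <<'E'
from h import *
c=load("top6"); crop(c,140,200,290,310,5,"pics/t6p.png")
E
```

```text
clock: 9.4
position: [0.4501, 0.3196, 0.0687]
ee_rot: [1.0, -0.002, 0.001, 0.002]
ft_force: [-0.3, 0.3, 0.7]
grip_width: 0.528
9.4 pos mm [450.1 319.6  68.7] jaw ang -0.27 z [ 0.0029 -0.0039 -1.    ] F [-0.3  0.3  0.7] w 0.528 q [-0.08  0.46 -0.75  1.81  0.37  1.01 -0.98]
371 ((562.9446411132812, -94.16027069091797), (155.16175842285156, 110.67396545410156), 87.34017944335938)
```

View pics/t6p.png

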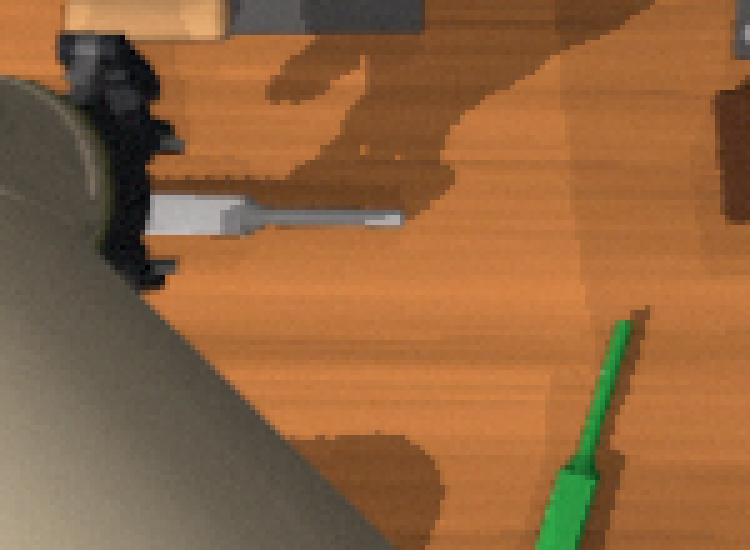

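View pics/t6.png

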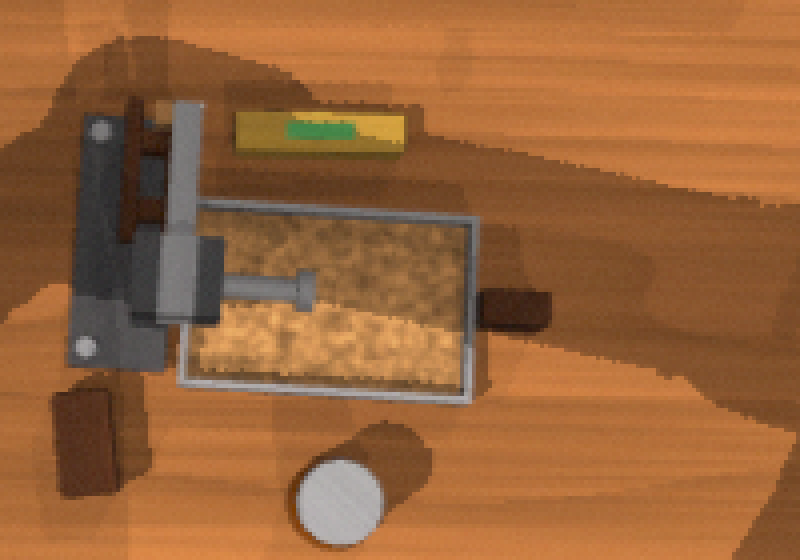

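The tray lies aligned under the pin, with its near edge tucked under the block at about (185,300) in the crop. The fingers straddle the punch shank. Next I descend to grip it.

```bash
python3 -m pendant '[[[-0.3,0.4,-2.5],[0,0,0.3],120],[[0,0,-1.8],[0,0,0],120],[[0,0,0],[0,0,0],120]]' 60; python3 st.py
```

```text
clock: 9.82
position: [0.4511, 0.3243, 0.0301]
ee_rot: [1.0, -0.001, 0.005, 0.0]
ft_force: [-0.3, -0.7, -0.1]
grip_width: 0.53
9.82 pos mm [451.1 324.3  30.1] jaw ang -0.12 z [ 1.040e-02 -6.000e-04 -9.999e-01] F [-0.3 -0.7 -0.1] w 0.53 q [-0.11  0.51 -0.72  1.83  0.42  0.94 -1.02]
```

```bash
python3 -m pendant '[[[-0.4,0,-0.5],[0,0.6,0],120],[[0,0,-0.5],[0,0,0],120],[[0,0,0],[0,0,0],120]]' 60; python3 st.py
```

```text
clock: 10.2
position: [0.4482, 0.3248, 0.0217]
ee_rot: [1.0, -0.001, 0.001, -0.0]
ft_force: [-0.2, 0.2, 1.4]
grip_width: 0.532
10.2 pos mm [448.2 324.8  21.7] jaw ang -0.16 z [ 1.8e-03  8.0e-04 -1.0e+00] F [-0.2  0.2  1.4] w 0.532 q [-0.12  0.53 -0.72  1.84  0.42  0.93 -1.02]
```

```bash
python3 -m pendant '[[[0,0,-0.2],[0,0,0],120],[[0,0,0],[0,0,0],180],[[0,0,0],[0,0,0],200],[[0,0,0],[0,0,0],255],[[0,0,0],[0,0,0],255],[[0,0,0],[0,0,0],255],[[0,0,0],[0,0,0],255]]' 100; python3 st.py
```

```text
clock: 11.08
position: [0.4482, 0.3251, 0.0204]
ee_rot: [1.0, -0.001, 0.001, -0.0]
ft_force: [-0.8, -0.4, 2.9]
grip_width: 0.178
11.07 pos mm [448.2 325.1  20.4] jaw ang -0.14 z [ 2.3e-03  9.0e-04 -1.0e+00] F [-0.8 -0.4  2.9] w 0.178 q [-0.12  0.53 -0.71  1.84  0.42  0.93 -1.03]
```

```bash
python3 -m pendant '[[[0,0,3],[0,0,0],255],[[0,0,4],[0,0,0],255],[[0,0,4],[0,0,0],255],[[3,0,0],[0,0,0],255],[[4,-2,0],[0,0,-1],255],[[4,-4,0],[0,0,-1],255],[[1.5,-4,0],[0,0,-0.8],255],[[0,-4,0],[0,0,0],255],[[0,-1,0],[0,0,0],255],[[0,0,0],[0,0,0],255]]' 100; python3 st.py
python3 - <<'E'
from h import *
c=snap("top",7);s=snap("scene",7)
crop(c,170,110,350,260,4,"pics/t7.png"); crop(s,230,90,430,250,4,"pics/s7.png")
E
```

```text
clock: 12.32
position: [0.5741, 0.1688, 0.1294]
ee_rot: [1.0, -0.026, -0.001, 0.0]
ft_force: [0.4, 0.1, -2.2]
grip_width: 0.178
12.32 pos mm [574.1 168.8 129.4] jaw ang -2.95 z [-2.9e-03 -4.0e-04 -1.0e+00] F [ 0.4  0.1 -2.2] w 0.178 q [ 0.19  0.46 -0.7   1.64  0.31  1.16 -0.64]
```

View pics/t7.png

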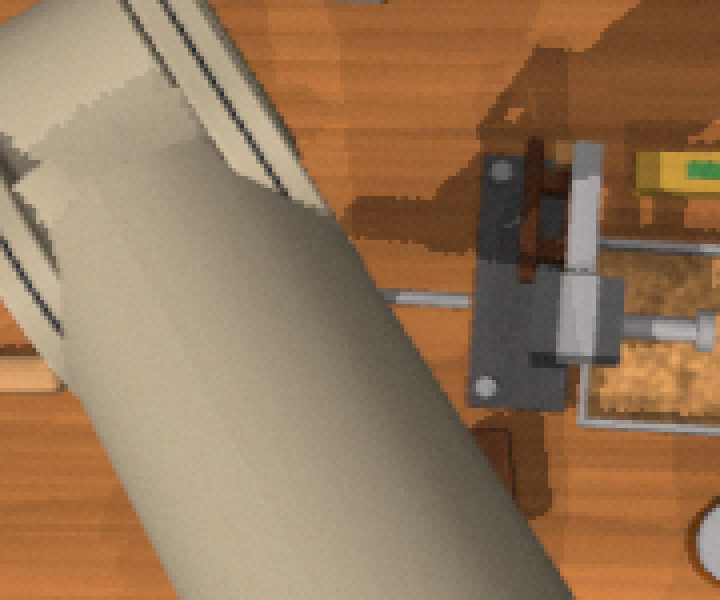

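View pics/s7.png

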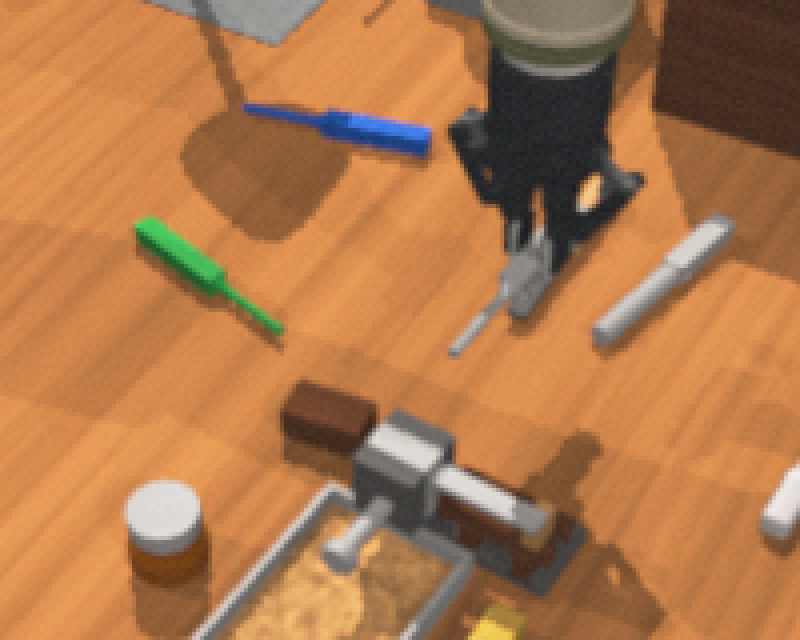

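```bash
cat > nose.py <<'E'
from h import *
import sys
from workcell import manip
t=sys.argv[1]; c=load("top"+t); s=load("scene"+t)
a=np.array(eval(sys.argv[2]));b=np.array(eval(sys.argv[3]))
d1=ray(c,a)[0];d2=ray(s,b)[0]
A=np.c_[d1,-d2];x=np.linalg.lstsq(A,s["origin"]-c["origin"],rcond=None)[0]
p=c["origin"]+d1*x[0];q=s["origin"]+d2*x[1]
tip=(p+q)/2*1000;print("tip tri",tip.round(1),"gap",np.linalg.norm(p-q)*1000)
P=cloud(c)*1000;z=P[:,:,2]
tc=manip.get_obs()["position"]*1000
m=np.zeros((400,640),bool);u,v=a.astype(int);m[v-8:v+8,u-30:u+3]=1
m&=(np.abs(P[:,:,0]-tip[0])<9)&(z>tip[2]-12)&(z<tip[2]+14)&(P[:,:,1]<tip[1]+60)
Q=P[m];print(len(Q),"fit x(y)",np.polyfit(Q[:,1],Q[:,0],1).round(4),"z(y)",np.polyfit(Q[:,1],Q[:,2],1).round(4),Q.mean(0).round(1),"ymin",Q[:,1].min().round(1))
print("tip-tcp",(tip-tc).round(1))
E
python3 nose.py 7 "(287.0,185.2)" "(343.8,177.8)"
```

```text
tip tri [570.9  65.4 122.1] gap 6.059635010669963
81 fit x(y) [6.620000e-02 5.644018e+02] z(y) [-3.260000e-02  1.250779e+02] [570.1  86.8 122.3] ymin 65.6
tip-tcp [  -3.  -104.8   -7.5]
```

```bash
python3 -m pendant '[[[0.1,0,-2.5],[0,-0.15,0.2],255],[[0,0,-2.5],[0,0,0],255],[[0,0,-1],[0,0,0],255],[[0,0,0],[0,0,0],255],[[0,0,0],[0,0,0],255]]' 100; python3 st.py
python3 - <<'E'
from h import *
c=snap("top",8);s=snap("scene",8)
crop(c,250,150,350,230,8,"pics/t8.png"); crop(s,300,140,380,210,9,"pics/s8.png")
E
```

```text
clock: 13.05
position: [0.5743, 0.1777, 0.07]
ee_rot: [1.0, -0.019, 0.001, -0.002]
ft_force: [-0.5, -0.0, -2.2]
grip_width: 0.177
13.05 pos mm [574.3 177.7  70. ] jaw ang -2.14 z [ 0.0023  0.0039 -1.    ] F [-0.5 -0.  -2.2] w 0.177 q [ 0.15  0.53 -0.67  1.69  0.37  1.05 -0.67]
```

View pics/t8.png

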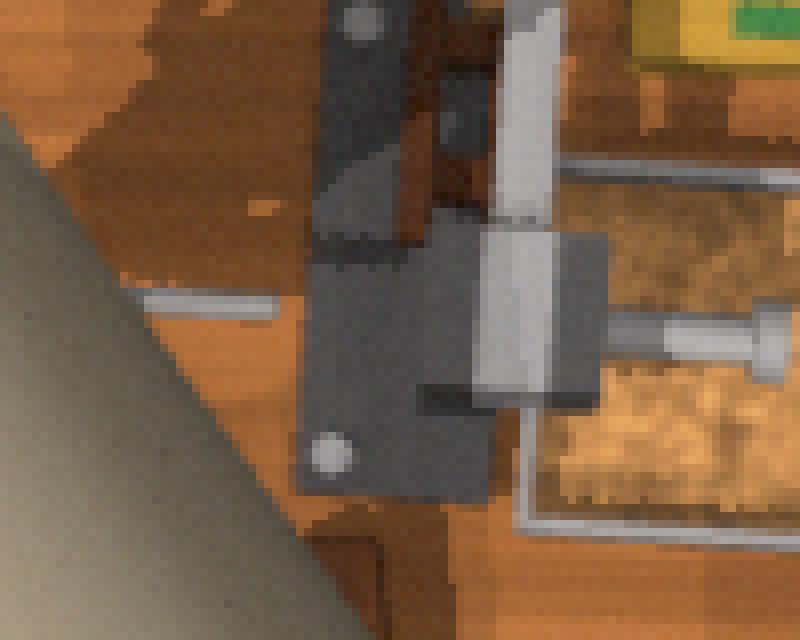

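View pics/s8.png

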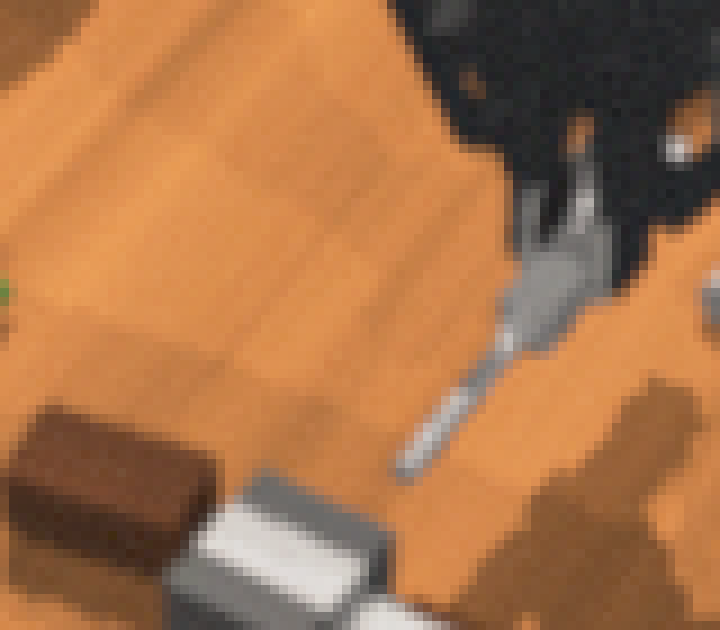

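```bash
python3 nose.py 8 "(284.6,188.4)" "(344.6,192.3)"
python3 - <<'E'
from h import *
c=load("top8");P=cloud(c)*1000
for v in range(186,192): print([tuple(P[v,u].round(0).astype(int)) for u in(270,274,278,282,284,285)])
E
```

```text
tip tri [571.7  73.1  62.2] gap 4.481898591791441
67 fit x(y) [3.380000e-02 5.681904e+02] z(y) [-1.60000e-03  6.21198e+01] [571.3  93.5  62. ] ymin 73.1
tip-tcp [  -2.7 -104.4   -7.8]
[(np.int64(575), np.int64(104), np.int64(60)), (np.int64(575), np.int64(95), np.int64(62)), (np.int64(575), np.int64(87), np.int64(61)), (np.int64(584), np.int64(81), np.int64(1)), (np.int64(584), np.int64(77), np.int64(2)), (np.int64(584), np.int64(74), np.int64(-1))]
[(np.int64(572), np.int64(104), np.int64(64)), (np.int64(572), np.int64(95), np.int64(63)), (np.int64(573), np.int64(86), np.int64(62)), (np.int64(573), np.int64(78), np.int64(63)), (np.int64(573), np.int64(73), np.int64(62)), (np.int64(582), np.int64(74), np.int64(0))]
[(np.int64(570), np.int64(104), np.int64(63)), (np.int64(570), np.int64(95), np.int64(64)), (np.int64(571), np.int64(86), np.int64(61)), (np.int64(570), np.int64(77), np.int64(64)), (np.int64(571), np.int64(73), np.int64(62)), (np.int64(580), np.int64(74), np.int64(-2))]
[(np.int64(568), np.int64(104), np.int64(59)), (np.int64(568), np.int64(95), np.int64(61)), (np.int64(568), np.int64(86), np.int64(62)), (np.int64(568), np.int64(77), np.int64(63)), (np.int64(569), np.int64(73), np.int64(56)), (np.int64(576), np.int64(74), np.int64(7))]
[(np.int64(574), np.int64(110), np.int64(0)), (np.int64(575), np.int64(100), np.int64(-2)), (np.int64(574), np.int64(90), np.int64(3)), (np.int64(574), np.int64(81), np.int64(1)), (np.int64(575), np.int64(76), np.int64(0)), (np.int64(575), np.int64(74), np.int64(-4))]
[(np.int64(572), np.int64(109), np.int64(0)), (np.int64(572), np.int64(100), np.int64(0)), (np.int64(572), np.int64(91), np.int64(0)), (np.int64(572), np.int64(81), np.int64(2)), (np.int64(573), np.int64(77), np.int64(-4)), (np.int64(572), np.int64(74), np.int64(4))]
```

```bash
python3 -m pendant '[[[0.05,0,-0.5],[0,0,-0.6],255],[[0,0,0],[0,0,0],255],[[-0.05,-1,0],[0,0,0],255],[[-0.05,-1,0],[0,0,0],255],[[0,0,0],[0,0,0],255],[[0,0,0],[0,0,0],255]]' 100; python3 st.py
```

```text
clock: 13.9
position: [0.5746, 0.1549, 0.0658]
ee_rot: [1.0, -0.025, 0.002, -0.002]
ft_force: [-0.8, 1.1, -2.4]
grip_width: 0.18
13.9 pos mm [574.6 154.9  65.8] jaw ang -2.91 z [ 0.0043  0.0033 -1.    ] F [-0.8  1.1 -2.4] w 0.18 q [ 0.19  0.52 -0.67  1.71  0.36  1.03 -0.65]
```

```bash
python3 -m pendant '[[[-0.05,-0.9,-0.1],[0,0,0.1],255],[[-0.05,-0.9,0],[0,0,0],255],[[0,0,0],[0,0,0],255]]' 100; python3 st.py;  python3 - <<'E'
from h import *
c=snap("top",9);s=snap("scene",9)
crop(c,250,150,350,230,8,"pics/t9.png"); crop(s,300,140,380,210,9,"pics/s9.png")
E
```

```text
clock: 14.28
position: [0.5736, 0.1355, 0.0647]
ee_rot: [1.0, -0.024, 0.002, -0.002]
ft_force: [0.7, -0.4, -2.9]
grip_width: 0.178
14.28 pos mm [573.6 135.5  64.7] jaw ang -2.8 z [ 0.0042  0.0032 -1.    ] F [ 0.7 -0.4 -2.9] w 0.178 q [ 0.22  0.51 -0.66  1.72  0.36  1.03 -0.61]
```

View pics/t9.png

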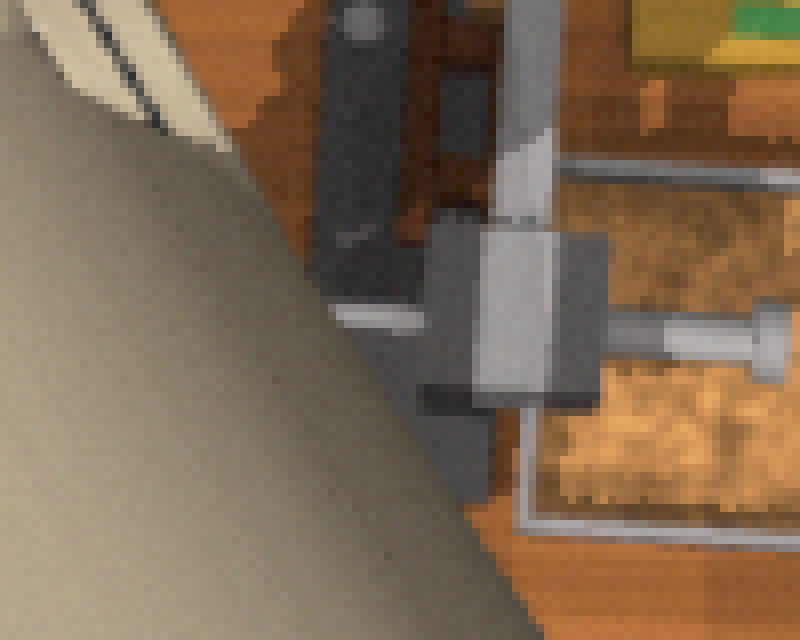

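View pics/s9.png

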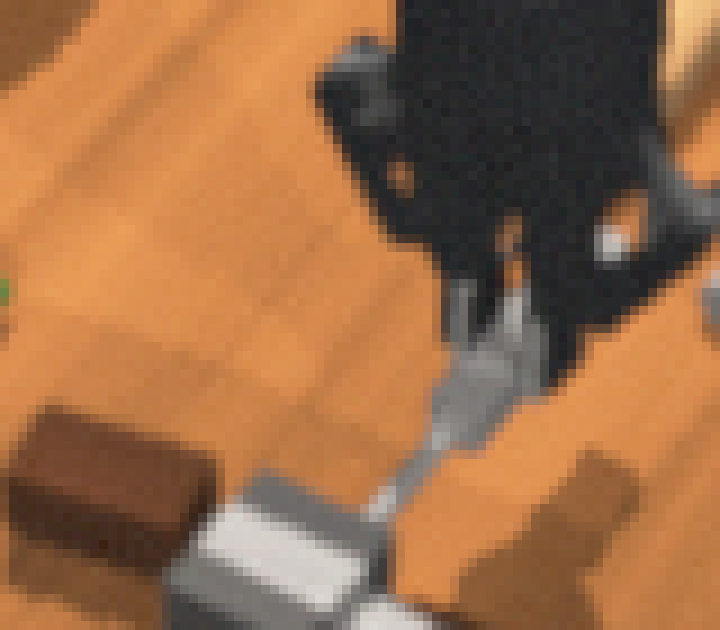

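The nose tip is at the bore mouth, at (425,318) in the top crop, and lines up with the pin to within about 1 mm. Next I enter the bore and start pushing.

```bash
python3 -m pendant '[[[-0.1,-0.4,0],[0,0,0],255],[[-0.02,-0.4,0],[0,0,0],255],[[0,0,0],[0,0,0],255]]' 120; python3 st.py;  python3 -m pendant '[[[-0.03,-0.4,0],[0,0,0],255],[[-0.03,-0.4,0],[0,0,0],255]]' 120; python3 st.py
```

```text
clock: 14.75
position: [0.5721, 0.1295, 0.065]
ee_rot: [1.0, -0.023, 0.002, -0.003]
ft_force: [-0.1, 1.5, -2.3]
grip_width: 0.169
14.75 pos mm [572.1 129.5  65. ] jaw ang -2.66 z [ 0.0046  0.0051 -1.    ] F [-0.1  1.5 -2.3] w 0.169 q [ 0.24  0.5  -0.67  1.73  0.35  1.02 -0.6 ]
clock: 15.0
position: [0.5714, 0.1284, 0.0661]
ee_rot: [1.0, -0.021, 0.003, -0.007]
ft_force: [-0.1, 12.7, -3.7]
grip_width: 0.176
15.0 pos mm [571.4 128.4  66.1] jaw ang -2.37 z [ 0.0072  0.0141 -0.9999] F [-0.1 12.7 -3.7] w 0.176 q [ 0.25  0.5  -0.67  1.74  0.35  1.02 -0.59]
```

```bash
python3 -m pendant '[[[-0.04,-0.8,-0.05],[-0.5,0,-0.2],255],[[-0.04,-0.8,-0.05],[-0.3,0,0],255],[[-0.04,-0.8,0],[0,0,0],255]]' 120; python3 st.py
```

```text
clock: 15.38
position: [0.5697, 0.1157, 0.0665]
ee_rot: [1.0, -0.018, 0.005, -0.007]
ft_force: [-0.1, 11.8, -3.7]
grip_width: 0.171
15.38 pos mm [569.7 115.7  66.5] jaw ang -2.03 z [ 0.0103  0.0142 -0.9998] F [-0.1 11.8 -3.7] w 0.171 q [ 0.27  0.49 -0.67  1.75  0.34  1.01 -0.56]
```

```bash
python3 -m pendant '[[[0.15,-0.8,-0.1],[-0.6,0.4,-0.5],255],[[0.05,-0.8,-0.1],[-0.5,0.3,-0.3],255],[[0,-0.8,-0.05],[-0.3,0,0],255]]' 120; python3 st.py
python3 - <<'E'
from h import *
c=snap("top",10);s=snap("scene",10)
crop(c,250,150,350,230,8,"pics/t10.png"); crop(s,280,140,380,220,8,"pics/s10.png")
E
```

```text
clock: 15.75
position: [0.5708, 0.1027, 0.0651]
ee_rot: [1.0, -0.02, -0.0, -0.002]
ft_force: [-1.1, 11.5, -3.2]
grip_width: 0.171
15.75 pos mm [570.8 102.7  65.1] jaw ang -2.34 z [-2.0e-04  3.3e-03 -1.0e+00] F [-1.1 11.5 -3.2] w 0.171 q [ 0.28  0.49 -0.66  1.75  0.35  1.02 -0.55]
```

View pics/t10.png

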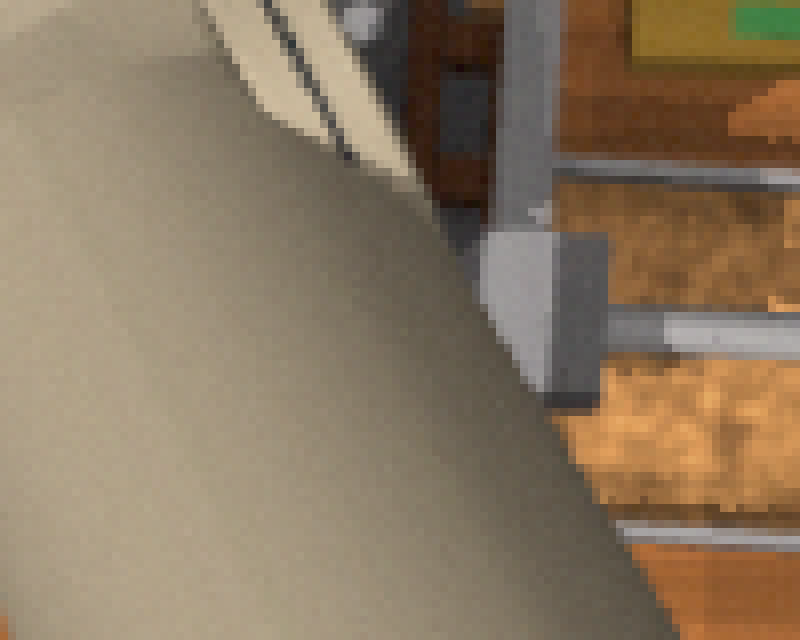

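View pics/s10.png

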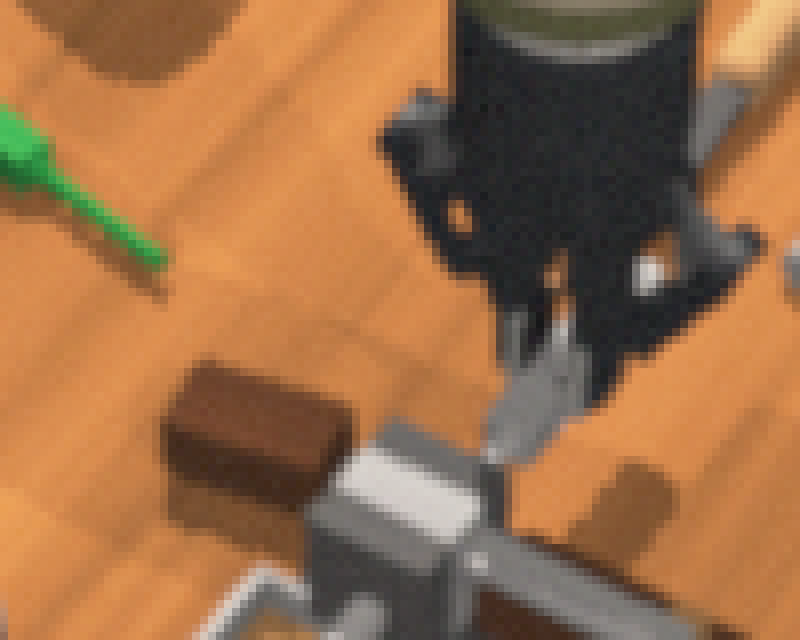

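```bash
python3 -m pendant '[[[0.05,-0.8,0],[-0.4,0.2,-0.3],255],[[0.05,-0.8,-0.05],[-0.4,0.2,-0.3],255],[[0,-0.8,-0.05],[-0.4,0,0],255]]' 120; python3 st.py
python3 - <<'E'
from h import *
c=snap("top",11)
crop(c,300,130,440,240,5,"pics/t11.png")
P=cloud(c)*1000; z=P[:,:,2]; m=np.zeros_like(z,bool); m[180:212,326:400]=1; m&=(z>33)
Q=P[m]; print(len(Q), Q[:,1].min() if len(Q) else None)
E
```

```text
clock: 16.23
position: [0.571, 0.0858, 0.0645]
ee_rot: [1.0, -0.022, -0.003, 0.005]
ft_force: [-0.7, 0.8, -1.5]
grip_width: 0.18
16.23 pos mm [571.   85.8  64.5] jaw ang -2.58 z [-0.0065 -0.0094 -0.9999] F [-0.7  0.8 -1.5] w 0.18 q [ 0.3   0.49 -0.65  1.75  0.35  1.03 -0.53]
310 -189.05240792175073
```

View pics/t11.png

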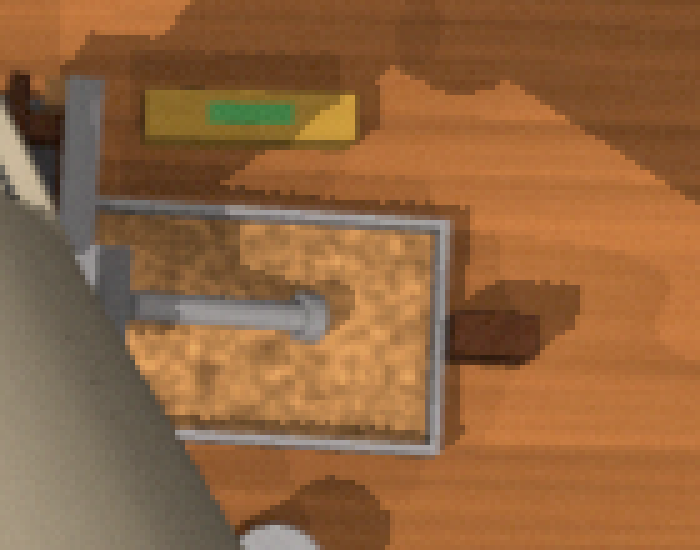

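```bash
python3 -m pendant '[[[0,0,0],[0.4,-0.3,0],255],[[0,0,0],[0,0,0],255]]' 120; python3 st.py
cat > pin.py <<'E'
from h import *
import sys
t=sys.argv[1]
c=snap("top",t);s=snap("scene",t)
crop(c,300,130,440,240,5,f"pics/t{t}.png");crop(s,250,180,390,320,4,f"pics/s{t}.png")
P=cloud(c)*1000
hsv=cv2.cvtColor(c["pixels"],cv2.COLOR_RGB2HSV)
for y in range(-120,-10,10):
    m=(np.abs(P[:,:,1]-y)<5)&(np.abs(P[:,:,0]-564)<25)&(hsv[...,1]<60)
    Q=P[m]
    if len(Q)>2: print(y,len(Q),"x",Q[:,0].mean().round(1),"zmax",np.percentile(Q[:,2],90).round(1))
E
python3 pin.py 12
```

```text
clock: 16.52
position: [0.5711, 0.0836, 0.0643]
ee_rot: [1.0, -0.024, -0.001, 0.002]
ft_force: [0.4, 0.6, -2.8]
grip_width: 0.174
16.52 pos mm [571.1  83.6  64.3] jaw ang -2.7 z [-0.0012 -0.0037 -1.    ] F [ 0.4  0.6 -2.8] w 0.174 q [ 0.31  0.49 -0.66  1.75  0.35  1.02 -0.52]
-110 28 x 566.3 zmax 32.6
-100 40 x 567.6 zmax 31.8
-90 24 x 567.4 zmax 35.4
-80 22 x 567.2 zmax 39.2
-70 20 x 567.1 zmax 42.7
-60 28 x 567.2 zmax 46.5
-50 25 x 567.0 zmax 50.4
-40 24 x 566.2 zmax 55.5
-30 25 x 566.9 zmax 58.9
-20 32 x 568.9 zmax 89.8
```

View pics/t12.png

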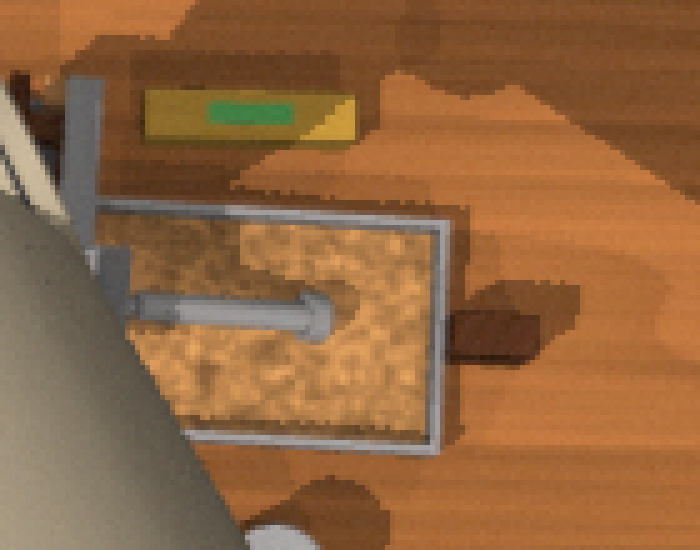

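View pics/s12.png

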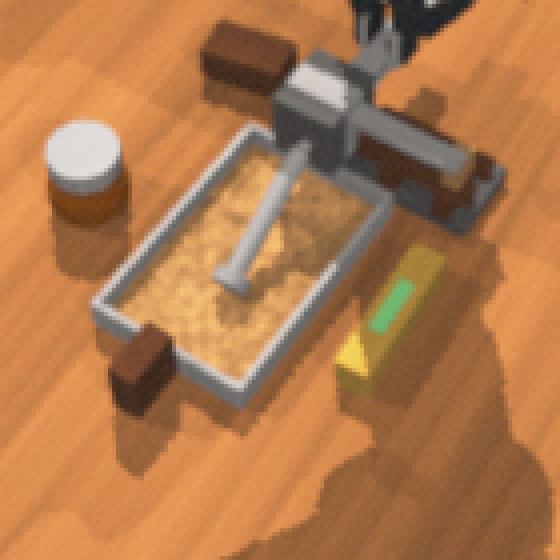

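The view shows the pin tilted: the head is on the cork at (315,315) in the top crop and the plain end is still at the bore lip. A little more push should free it.

```bash
python3 -m pendant '[[[-0.02,-0.6,0],[0,0,0],255],[[-0.02,-0.6,0],[0,0,0],255],[[0,0,0],[0,0,0],255],[[0,0,0],[0,0,0],255]]' 120; python3 st.py; python3 pin.py 13
```

```text
clock: 17.12
position: [0.5708, 0.0706, 0.0644]
ee_rot: [1.0, -0.024, -0.001, 0.002]
ft_force: [-0.6, -0.4, -2.7]
grip_width: 0.176
17.12 pos mm [570.8  70.6  64.4] jaw ang -2.71 z [-0.0012 -0.004  -1.    ] F [-0.6 -0.4 -2.7] w 0.176 q [ 0.33  0.48 -0.65  1.76  0.34  1.02 -0.5 ]
-120 38 x 567.1 zmax 32.8
-110 31 x 568.0 zmax 31.4
-100 26 x 567.4 zmax 34.1
-90 26 x 567.0 zmax 39.5
-80 20 x 567.4 zmax 42.0
-70 20 x 566.9 zmax 44.6
-60 26 x 566.8 zmax 47.8
-50 26 x 567.0 zmax 51.6
-40 23 x 566.4 zmax 54.4
-30 14 x 566.2 zmax 58.8
```

View pics/s13.png

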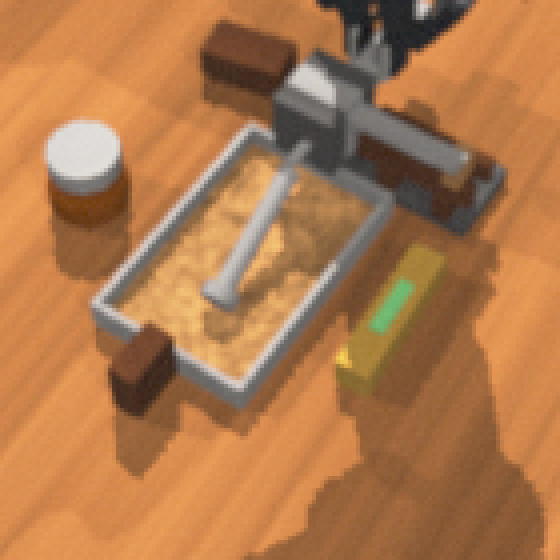

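```bash
python3 -m pendant '[[[0.07,1.5,0],[0,0,0],255],[[0.12,2.5,0],[0,0,0],255],[[0.1,2,0],[0,0,0],255],[[0,0,0],[0,0,0],255]]' 120; python3 st.py; python3 pin.py 14
```

```text
clock: 17.73
position: [0.5734, 0.1357, 0.0645]
ee_rot: [1.0, -0.023, -0.0, 0.002]
ft_force: [-0.9, -0.0, -3.2]
grip_width: 0.169
17.73 pos mm [573.4 135.7  64.5] jaw ang -2.62 z [-0.001  -0.0032 -1.    ] F [-0.9 -0.  -3.2] w 0.169 q [ 0.22  0.51 -0.66  1.72  0.36  1.04 -0.62]
-120 8 x 568.2 zmax 33.3
-110 38 x 567.3 zmax 32.4
-100 20 x 567.3 zmax 27.3
-90 22 x 567.1 zmax 28.1
-80 23 x 567.2 zmax 25.5
-70 20 x 567.1 zmax 24.6
-60 20 x 567.0 zmax 24.7
-50 25 x 566.8 zmax 24.8
-40 20 x 566.8 zmax 22.7
-30 20 x 566.6 zmax 24.3
-20 24 x 566.3 zmax 88.5
```

View pics/s14.png

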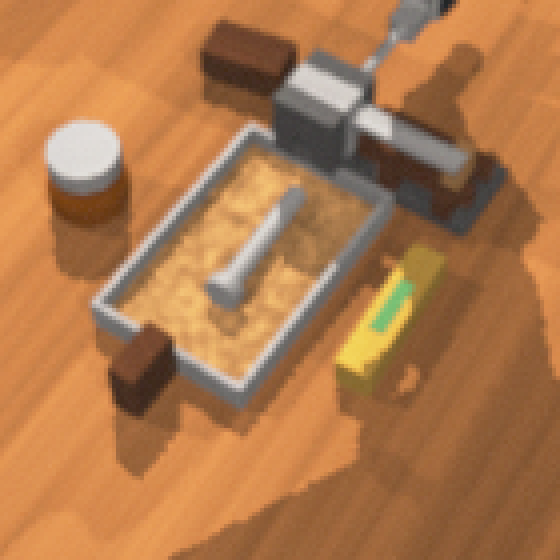

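View pics/t14.png

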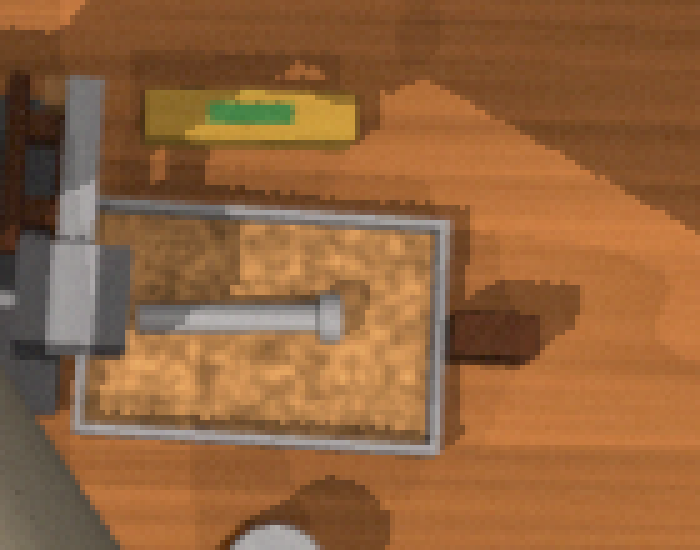

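The pin lies flat on the cork inside the tray. Next I back off and return the punch to its original spot on the bare desk.

```bash
python3 -m pendant '[[[0.1,2,0],[0,0,0],255],[[0.1,3,0],[0,0,0],255],[[0,0,3],[0,0,0.5],255],[[0,1,3],[0,0,1],255],[[-3,3,0],[0,0,1],255],[[-4,4,0],[0,0,0],255],[[-4,4,0],[0,0,0],255],[[-1,1,0],[0,0,0],255],[[0,0,0],[0,0,0],255]]' 120; python3 st.py
```

```text
clock: 18.95
position: [0.4524, 0.3188, 0.1267]
ee_rot: [1.0, -0.005, 0.0, 0.002]
ft_force: [0.1, -0.7, -2.5]
grip_width: 0.172
18.95 pos mm [452.4 318.8 126.7] jaw ang -0.54 z [ 5.0e-04 -4.1e-03 -1.0e+00] F [ 0.1 -0.7 -2.5] w 0.172 q [-0.04  0.39 -0.79  1.76  0.31  1.12 -0.93]
```

```bash
python3 -m pendant '[[[-0.4,0.4,-3],[0.2,0,0.3],255],[[-0.1,0,-3],[0,0.2,0],255],[[0,0,-2],[0,0,0],255],[[0,0,-0.5],[0,0.2,0],255],[[0,0,0],[0,0,0],255]]' 120; python3 st.py
python3 - <<'E'
from h import *
c=snap("top",15)
crop(c,140,200,290,310,5,"pics/t15.png")
P=cloud(c)*1000; m=np.zeros((400,640),bool); m[235:255,190:235]=1; m&=(P[:,:,2]>8)&(np.abs(P[:,:,0]-448)<10); Q=P[m]; 
print(len(Q),np.polyfit(Q[:,1],Q[:,2],1),np.polyfit(Q[:,1],Q[:,0],1),Q.mean(0),Q[:,1].min())
E
```

```text
clock: 19.58
position: [0.4533, 0.3189, 0.04]
ee_rot: [1.0, -0.006, -0.002, 0.001]
ft_force: [0.6, 0.9, -2.7]
grip_width: 0.171
19.57 pos mm [453.3 318.9  40. ] jaw ang -0.74 z [-0.0035 -0.0012 -1.    ] F [ 0.6  0.9 -2.7] w 0.171 q [-0.09  0.5  -0.73  1.82  0.4   0.97 -1.  ]
128 [1.29266920e-02 2.88919861e+01] [-6.06316369e-03  4.54149904e+02] [452.63718374 249.4935365   32.11711216] 213.89304886560177
```

View pics/t15.png

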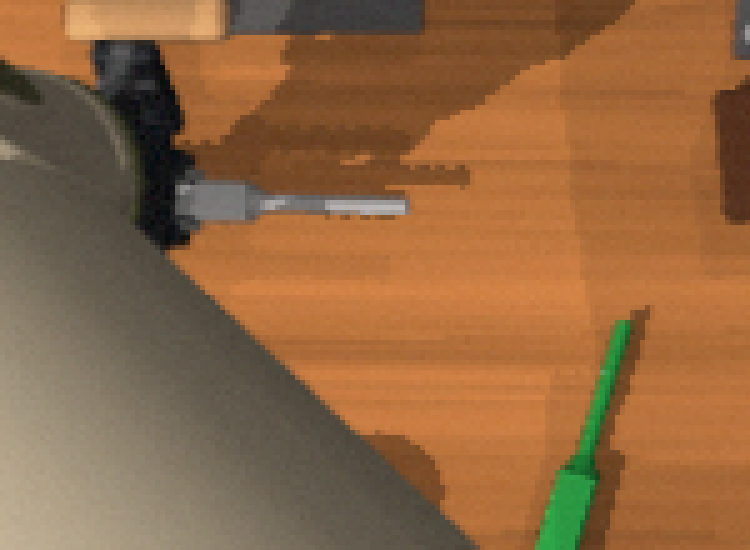

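```bash
python3 -m pendant '[[[-0.5,0.6,-0.6],[0,-0.2,0.5],255],[[0,0,-0.7],[0,0,0],255],[[0,0,-0.3],[0,0,0],255],[[0,0,0],[0,0,0],255]]' 120; python3 st.py
```

```text
clock: 20.12
position: [0.4486, 0.3263, 0.0248]
ee_rot: [1.0, -0.001, 0.002, -0.0]
ft_force: [0.2, 0.2, -2.6]
grip_width: 0.172
20.12 pos mm [448.6 326.3  24.8] jaw ang -0.17 z [ 3.2e-03  3.0e-04 -1.0e+00] F [ 0.2  0.2 -2.6] w 0.172 q [-0.11  0.52 -0.72  1.83  0.43  0.94 -1.03]
```

```bash
python3 -m pendant '[[[0,0,-0.3],[0,0,0],255],[[0,0,-0.2],[0,0,0],255],[[0,0,0],[0,0,0],255]]' 60; python3 st.py
```

```text
clock: 20.5
position: [0.4489, 0.3263, 0.0205]
ee_rot: [1.0, -0.002, 0.002, 0.0]
ft_force: [0.4, 0.4, -2.3]
grip_width: 0.173
20.5 pos mm [448.9 326.3  20.5] jaw ang -0.19 z [ 3.7e-03 -2.0e-04 -1.0e+00] F [ 0.4  0.4 -2.3] w 0.173 q [-0.12  0.53 -0.72  1.84  0.43  0.93 -1.03]
```

```bash
python3 -m pendant '[[[0,0,-0.1],[0,0,0],255],[[0,0,0],[0,0,0],255]]' 40; python3 st.py; python3 -m pendant '[[[0,0,0],[0,0,0],180],[[0,0,0],[0,0,0],150],[[0,0,0],[0,0,0],120],[[0,0,0],[0,0,0],120]]' 40;python3 st.py
```

```text
clock: 20.75
position: [0.4491, 0.3264, 0.0206]
ee_rot: [1.0, -0.002, 0.002, 0.0]
ft_force: [-1.3, -1.0, -3.3]
grip_width: 0.165
20.75 pos mm [449.1 326.4  20.6] jaw ang -0.2 z [ 4.3e-03 -6.0e-04 -1.0e+00] F [-1.3 -1.  -3.3] w 0.165 q [-0.12  0.53 -0.72  1.83  0.43  0.93 -1.03]
clock: 21.25
position: [0.4497, 0.3267, 0.0207]
ee_rot: [1.0, -0.002, 0.003, -0.0]
ft_force: [0.2, -0.6, -0.2]
grip_width: 0.53
21.25 pos mm [449.7 326.7  20.7] jaw ang -0.22 z [ 5.3e-03  4.0e-04 -1.0e+00] F [ 0.2 -0.6 -0.2] w 0.53 q [-0.12  0.53 -0.72  1.83  0.43  0.93 -1.03]
```

Released. I retreat upward and clear of the view, then check.

```bash
python3 -m pendant '[[[0,0,3],[0,0,0],120],[[0,0,5],[0,0,0],120],[[0,0,6],[0,0,0],120],[[-1,4,6],[0,0,0],120],[[-2,6,4],[0,0,0],120],[[-3,6,0],[0,0,0],120],[[-3,4,0],[0,0,0],120],[[0,0,0],[0,0,0],120],[[0,0,0],[0,0,0],120]]' 40;python3 st.py
python3 - <<'E'
from h import *
c=snap("top",16);s=snap("scene",16)
cv2.imwrite("pics/t16.png",c["pixels"][...,::-1]);cv2.imwrite("pics/s16.png",s["pixels"][...,::-1])
P=cloud(c); z=P[:,:,2]
for nm,a,b,zz in(("punch",(145,225),(230,255),.018),("mandrel",(150,155),(225,182),.018),("file",(150,194),(230,212),.018),("whistle",(178,92),(272,113),.02),("level",(325,143),(378,162),.024),("fip",(280,212),(303,247),.028),("jar",(340,232),(370,260),.05)):
    mm=np.zeros((400,640),np.uint8); mm[a[1]:b[1],a[0]:b[0]]=(z>.006)[a[1]:b[1],a[0]:b[0]]
    n,l,st,_=cv2.connectedComponentsWithStats(mm);k=1+np.argmax(st[1:,4]);v,u=np.nonzero(l==k)
    r=cv2.minAreaRect((plane(c,np.c_[u,v],zz)[:,:2]*1000).astype(np.float32)); print(nm,np.round(r[0],1),np.round(r[1],1),round(r[2],1),np.percentile(z[l==k],95).round(4))
E
```

```text
clock: 22.38
position: [0.3622, 0.511, 0.2526]
ee_rot: [1.0, -0.004, 0.002, -0.001]
ft_force: [-0.1, -0.3, -0.4]
grip_width: 0.528
22.38 pos mm [362.2 511.  252.6] jaw ang -0.5 z [ 0.0041  0.0017 -1.    ] F [-0.1 -0.3 -0.4] w 0.528 q [-0.4   0.46 -0.86  1.42  0.35  1.42 -1.27]
punch [449.9 301. ] [ 15.9 160.6] 0.8 0.0209
mandrel [616.9 304.3] [161.9  19.3] 79.0 0.0208
file [537.  294.1] [ 20.8 162.6] 1.0 0.0241
whistle [774.  222.1] [198.4  22.5] 89.5 0.0205
level [660.4 -75. ] [26.3 99. ] 1.1 0.0275
fip [478.7  57.6] [60.  34.1] 6.5 0.0317
jar [446.6 -82.1] [50.1 52.1] 45.1 0.0532
```

View pics/t16.png

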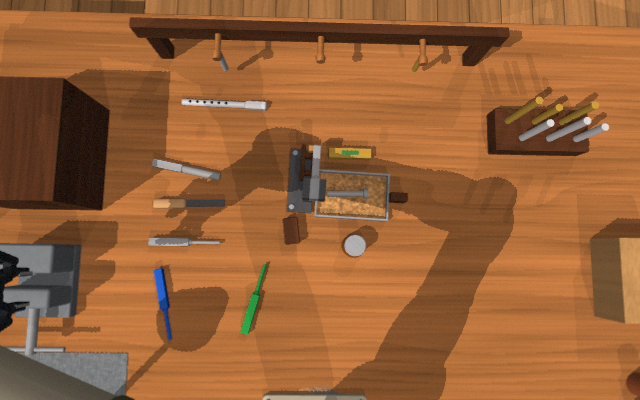

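View pics/s16.png

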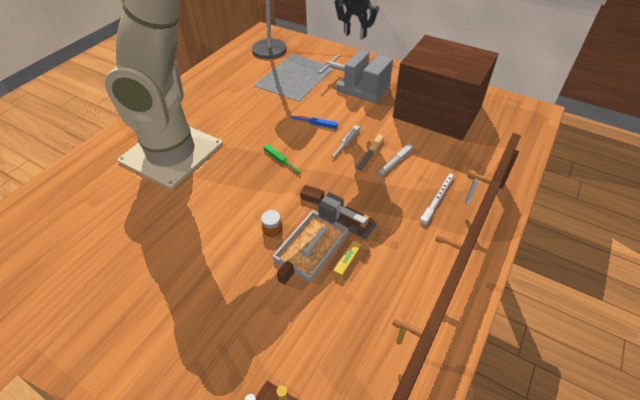

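Both views show the pin in the tray at (345,193) in the top view, the punch flat at (185,242), and the bystanders unmoved to within about 1 mm. The gripper is clear of everything.

```bash
python3 -c "
from workcell import manip; print(manip.hand_in())"
```

```text
the job is handed in; nothing more can be done
None
```

The job is done and handed in at about 22.5 s of the 61 s allowed; `hand_in()` returned no verdict.

- **Tray:** I slid it by its lug until it sat under the pin's headed end. It is aligned with the clamp to within about 0.2°. Its middle is about 2 mm closer to the block than the drop point, by dead reckoning from the grip, because the block hides that end from the top camera.
- **Pin:** I drove it out with the punch from the headless side, at about 12 N. It first hung with its head on the cork and its plain end on the bore lip, then on the punch nose. It fell when I pushed about 13 mm further and withdrew the punch. In the last pictures it lies flat on the cork inside the tray, and the gripper never touched it.
- **Punch:** it lies flat on the bare desk, about 3 mm from where it started.
- **Everything else:** the mandrel, file, level, jar, fipple block and whistle measure within about 1 mm of their first positions. I did not measure the blue and green look-alikes again; both look unmoved in the pictures.

The forces I read stayed under about 13 N, and the gripper was clear of everything at hand-in. No final check failed. One measurement disagreed: while lining up, the two-camera sight of the punch tip missed by 4 to 6 mm, so I used the depth readings and they fitted.

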